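# Slide a shim under the gauge with the stage lock held down

### The arm

A 7-joint arm with a two-finger parallel gripper is mounted at the origin on the work surface. World frame = base frame: x ahead of the robot, y to its left, z up, the work surface at z = 0. Lengths are in m, angles in rad, forces in N, time in s.
With the tool pointing down it reaches from about 0.4 to 0.85 m from the base axis. Payload 4.5 kg.
Tool frame: the origin (TCP) lies midway between the tips of the shut fingers; the grasp point (between the pads) lies 19 mm behind it; z points along the fingers, y is the line along which they close (so a half turn about z gives the same grasp; the last joint's range is limited). The gripper opens to 88 mm and grips with 3 to 60 N. Pads are 18 mm wide; open, the fingers measure 123 mm over their backs; the gripper's body (75 mm by 187 mm) begins 45 mm behind the grasp point.
Start: joints at [1.185, 0.689, -0.195, 1.565, 0.157, 0.902, -0.215], TCP at [0.255, -0.571, 0.239] pointing down, gripper open.
Joint ranges: [-3.01, 3.01], [-0.46, 2.08], [-1.47, 1.51], [0.13, 2.56], [-1, 4.14], [0.04, 2.09], [-2.66, 2.66]. Speed limits (rad/s): [2.57, 2.57, 3.14, 3.14, 3.14, 3.14, 3.14].

### API

Orientations are given as a unit quaternion [x, y, z, w].
In Python, from plant import r gives the robot as it stands.
- The arm moves only by the tool carry_out, never from a script. Its argument "plan" is a list of rows, each an object with "rot": the turn, a rotation vector about the tool's x, y, z in rad, a list of three; "xyz": the shift along the tool's x, y, z in m, a list of three; "grip": the closure in counts, from 0 (fully open) to 255 (shut). In form: [{"rot": [wx, wy, wz], "xyz": [dx, dy, dz], "grip": grip}, ...]. A call has 1 to 8 rows; each row is the pose to reach, as a shift and turn from the pose commanded when the call began, along the tool's axes at that moment; what a row does not reach only later rows make up. A row lasts 1/12 s, in which the tool goes at most 41.7 mm and 7.16 degrees, less where a joint would pass 70% of its speed; a pose out of reach is approached as far as the arm can. A call with a gripper value outside its range is refused whole. The fingers move at their own pace and stop on an object; "squeeze" is the grip in N (left out, the last holds). Time passes only in rows, so rows that repeat a pose let the fingers close. It gives the time, the measured TCP pose, the force, the opening and the grip force at its end, in the units of the state.
- r.get_state(): the state, without advancing time (a new reading comes with each control period).
- r.snapshot(name): name is "side" or "top" or "wrist"; returns the picture (420x560x3 uint8, red, green, blue); there is no depth.
- r.camera_params(name): a dict with "fx", "fy", "cx", "cy" (pixels), "position" and "attitude" of the camera in the world; the wrist camera has in their place "hand_eye" (4x4, takes a point from camera to tool coordinates, whose origin is the TCP and whose axes are the flange's). Camera axes: x right, y down, z forward; pixel columns grow to the right and rows downward; lengths in m; the calibration is good to about 2 mm. A picture is of the moment at which its call begins: read the wrist's pose just before it. camera_params takes no time and is no camera call.
- r.finish_job(): hands the job in; it is judged then, once.
The state is a dict: "clock": time; "q": joint angles; "qd": joint speeds; "joint_torque": joint torques, N m; "tool_pos": TCP position; "eef_rot": TCP orientation; "contact_force": force on the tool from outside, world axes, zero at the start; "moment": the same for the moment, N m; "opening": opening from 0.0 (shut) to 1.0 (fully open); "finger_force": force on a finger pad.
Only numpy, scipy, OpenCV 4.12 (cv2) and the standard library are available. Lean on these libraries where they do the work, as an engineer would, in place of code of your own. Each camera call takes 0.05 s, during which the arm holds its last target. There are 200 camera calls.

### The job

Press the red lock button on the slide's carriage fully down and, keeping it held down the whole way, push the carriage along its rail until it rests against the red end stop, so that the shim plate it carries lies under the gauge bridge. Then let the button spring up so the carriage locks there, and move clear. Grasp nothing, and leave the blue gauge block, the brass feeler holder and the black spacer ring where they are.

Things in the scene. Friction and masses are not known exactly. Their poses are not given: they have to be found in the camera images.
- slide_base: Fixed gauging slide: grey base plate 110 x 335 mm, steel rail on it. Origin at table height under the rail's centre line, midway along the button's path. Own y axis (yaw varies) runs along the rail towards the red end stop, x across, z up. Plate: y -117 to +218 mm. Red stop block beyond y = 190 mm, top 60 mm high. Grey gauge bridge at y = 136 to 160 mm, x = -53 to +53 mm, top 92 mm high.
- carriage (a joint): Position of the aluminium carriage (64 x 147 mm, deck 46 mm above the table, a 44 x 66 mm shim plate fixed on its front end) along slide_base's y, in m: 0 far from the stop, 0.15 against the end stop. Starts at 0 to 0.05. While the button is up a pin locks it in a row of notches 10 mm apart (5 mm play); with the button over 5 mm down it slides at about 2 N.
- lock_button (a joint): How far the red lock button is pressed, in m: 0 up (locked), 0.008 fully down; over 0.005 frees the carriage. A spring holds it up: it starts to move at about 3.5 N and is fully down at about 5 N; let go, it springs up and locks into a notch; the last notch is at the end stop, from carriage = 0.148 on. It travels with the carriage.
- button_top (a point): Centre of the flat top of the red lock button, a rectangle 46 mm across the rail by 42 mm along it; 56 mm above the table when up, 48 mm when down. In slide_base's frame it lies at x = 0, y = carriage joint - 0.075 m.
- tab_top (a point): Centre of the top edge of the yellow push tab, an upright plate on the carriage just ahead of the button, on the stop side: 60 mm across the rail, 10 mm thick, top 80 mm above the table (24 mm above the raised button). Its face towards the button is 24 mm ahead of the button's centre along slide_base's y; a fingertip holding the button down can push the carriage by this face.
- stop_face (a point): Point on the end stop's face that the carriage comes to rest against, on the rail's centre line, 56 mm above the table.
- gauge_block: Loose blue gauge block, 35 x 60 x 35 mm high; origin at the centre of its underside. To be left alone.
- feeler_holder: Loose brass feeler-gauge holder, foot 28 x 50 mm, about 61 mm high; origin at the centre of its underside. To be left alone.
- spacer_ring: Loose black acetal spacer ring, 60 mm outside and 36 mm inside diameter, 20 mm high; origin at the centre of its underside. To be left alone.

How it is judged:
By the outcome, as a careful person would: the job done as asked, in the order asked, and still so for the second after the job is handed in, with the robot touching nothing.
It also fails if it takes over 35 s, if anything falls off the work surface, if the arm or the gripper's body presses on something with over 40 N, if the wrist force passes 120 N, or if a joint passes its speed limit or range.

## Working session

There is one attempt and no reset: what is moved stays moved. The work goes in short steps, Python scripts to look and compute and a tool call to move; the robot and the scene stay as the last step left them, time stands still between calls to the robot, and variables do not carry over. Pictures are saved under pics/ and viewed, at most 10 in all, crops included, and the job is handed in when it is done.

Besides the shell and the picture viewer there is one more tool, called after "Request:" as name(argument=value, ...) on one line, values as JSON. carry_out: Moves the arm, as the interface text tells. Its arguments: {"type":"object","properties":{"plan":{"type":"array"},"squeeze":{"type":"number"}},"required":["plan"]}

```bash
mkdir -p pics; ls; python3 - <<'E'
from plant import r
import cv2,numpy as np
s=r.get_state();print({k:np.round(s[k],3).tolist() for k in('clock','tool_pos','eef_rot','contact_force','opening')})
for n in('top','side'):
    im=r.snapshot(n);cv2.imwrite(f'pics/{n}0.png',im[...,::-1]);print(n,r.camera_params(n))
print(r.camera_params('wrist'))
E
```

```text
pics
{'clock': 0.0, 'tool_pos': [0.254, -0.57, 0.238], 'eef_rot': [0.978, 0.208, -0.0, -0.001], 'contact_force': [-0.014, -0.095, 0.416], 'opening': 1.003}
top {'fx': 446.44238384809506, 'fy': 446.44238384809506, 'cx': 273.1979818263288, 'cy': 200.4860504408431, 'position': array([0.4492819 , 0.07078821, 0.743586  ]), 'attitude': array([ 0.70779708, -0.70356197,  0.04072105, -0.04863794])}
side {'fx': 463.0626404124109, 'fy': 463.0626404124109, 'cx': 285.4517736145586, 'cy': 198.47626962442382, 'position': array([ 0.48353852, -0.36611804,  0.62648529]), 'attitude': array([ 0.94026481, -0.04846131,  0.02060453, -0.33634661])}
{'fx': 316.3557764939852, 'fy': 316.3557764939852, 'cx': 284.10542380508275, 'cy': 206.78632885395857, 'hand_eye': array([[-5.46383478e-04, -9.63269656e-01, -2.68535417e-01,
         6.80460524e-02],
       [ 9.99999839e-01, -4.84893399e-04, -2.95306640e-04,
        -4.14747288e-04],
       [ 1.54248874e-04, -2.68535535e-01,  9.63269766e-01,
        -1.46293812e-01],
       [ 0.00000000e+00,  0.00000000e+00,  0.00000000e+00,
         1.00000000e+00]])}
```

View pics/top0.png

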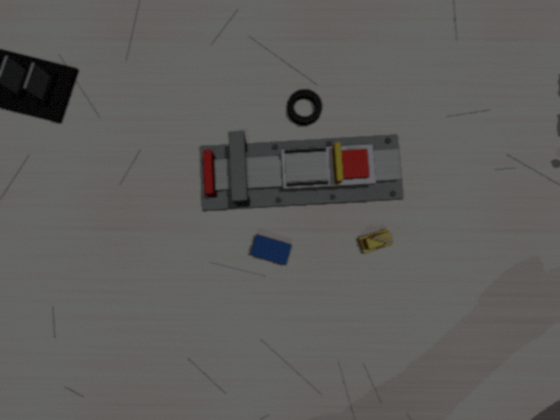

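View pics/side0.png

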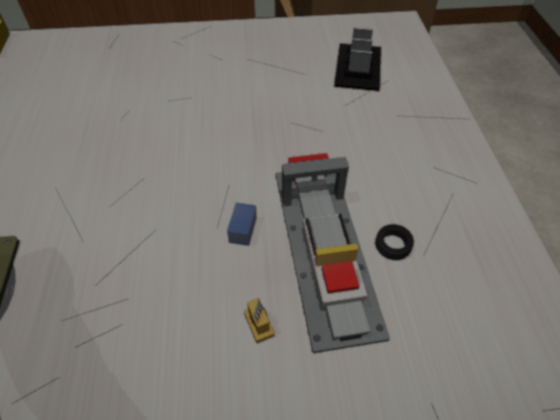

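The top view shows the button at about (355,164), the tab at (338,162), the red stop at (209,173) and the bridge at (238,168). The ring, block and feeler holder are all beside the base plate.

```bash
cat > h.py <<'E'
from plant import r
import cv2,numpy as np
from scipy.spatial.transform import Rotation as R
def pose(n,s=None):
    c=r.camera_params(n)
    if n=='wrist':
        T=np.eye(4);T[:3,:3]=R.from_quat(s['eef_rot']).as_matrix();T[:3,3]=s['tool_pos']
        T=T@c['hand_eye'];return c,T[:3,:3],T[:3,3]
    return c,R.from_quat(c['attitude']).as_matrix(),np.array(c['position'])
def ray(P,u,v,z):
    c,M,p=P;d=M@[(u-c['cx'])/c['fx'],(v-c['cy'])/c['fy'],1];return p+d*(z-p[2])/d[2]
def blobs(im,col,amin=60):
    h,s,v=cv2.split(cv2.cvtColor(im,cv2.COLOR_RGB2HSV))
    m={'red':((h<6)|(h>174))&(s>170)&(v>50),'yel':(h>20)&(h<32)&(s>150)&(v>50)}[col].astype(np.uint8)
    cs,_=cv2.findContours(m,cv2.RETR_EXTERNAL,cv2.CHAIN_APPROX_NONE)
    return [(cv2.contourArea(c),cv2.minAreaRect(c)) for c in cs if cv2.contourArea(c)>amin]
E
python3 - <<'E'
from h import *
for n in('top','side'):
    im=cv2.imread(f'pics/{n}0.png')[...,::-1].copy();P=pose(n)
    for col in('red','yel'):
        for a,b in blobs(im,col):
            z=.08 if col=='yel' else .056
            print(n,col,a,np.round(b[0],1),np.round(b[1],1),round(b[2],1),ray(P,*b[0],z).round(4),[ray(P,*q,z)[:2].round(3).tolist() for q in cv2.boxPoints(b)])
s=r.get_state();print(R.from_quat(s['eef_rot']).as_matrix().round(3))
E
```

```text
top red 306.5 [208. 172.] [42.  8.] 90.0 [0.5812 0.1813 0.056 ] [[0.615, 0.188], [0.615, 0.176], [0.548, 0.174], [0.548, 0.187]]
top red 591.0 [354.9 163.5] [27.1 23.6] 85.4 [ 0.5957 -0.0487  0.056 ] [[0.616, -0.029], [0.619, -0.066], [0.576, -0.068], [0.573, -0.032]]
top yel 203.5 [338.  161.9] [38.2  6.6] 85.4 [ 0.593  -0.0192  0.08  ] [[0.622, -0.012], [0.623, -0.022], [0.564, -0.026], [0.563, -0.016]]
side red 769.0 [340.  276.2] [27.6 31.6] 80.5 [ 0.5975 -0.0485  0.056 ] [[0.575, -0.028], [0.621, -0.024], [0.619, -0.068], [0.575, -0.072]]
side red 107.0 [307.5 157.7] [ 3.9 37.4] 83.3 [0.5834 0.1857 0.056 ] [[0.551, 0.188], [0.616, 0.192], [0.616, 0.183], [0.551, 0.179]]
side yel 180.5 [336.  249.1] [ 6.6 40.7] 81.9 [ 0.5949 -0.0187  0.08  ] [[0.566, -0.015], [0.624, -0.011], [0.624, -0.022], [0.566, -0.026]]
[[ 0.913  0.408 -0.001]
 [ 0.408 -0.913  0.001]
 [-0.    -0.002 -1.   ]]
```

Request:
carry_out(plan=[{"rot":[0,0,-1.2],"xyz":[0.528,-0.344,0.08],"grip":255},{"rot":[0,0,-1.2],"xyz":[0.528,-0.344,0.08],"grip":255},{"rot":[0,0,-1.2],"xyz":[0.528,-0.344,0.08],"grip":255},{"rot":[0,0,-1.2],"xyz":[0.528,-0.344,0.08],"grip":255},{"rot":[0,0,-1.2],"xyz":[0.528,-0.344,0.08],"grip":255},{"rot":[0,0,-1.2],"xyz":[0.528,-0.344,0.08],"grip":255},{"rot":[0,0,-1.2],"xyz":[0.528,-0.344,0.08],"grip":255},{"rot":[0,0,-1.2],"xyz":[0.528,-0.344,0.08],"grip":255}])

```text
clock: 0.77
tool_pos: [0.4347, -0.2912, 0.1964]
eef_rot: [0.757, 0.654, -0.0, -0.0]
contact_force: [0.7, -0.5, 0.8]
opening: 0.42
finger_force: 0.0
```

```bash
cat >> h.py <<'E'
def go(tgt,yaw):
    s=r.get_state();M=R.from_quat(s['eef_rot']);G=R.from_matrix(np.array([[np.cos(yaw),np.sin(yaw),0],[np.sin(yaw),-np.cos(yaw),0],[0,0,-1]]))
    print('t',s['clock'],'pos',np.round(s['tool_pos'],4),'F',np.round(s['contact_force'],2),'open',s['opening'])
    print('rot',(M.inv()*G).as_rotvec().round(3),'xyz',M.inv().apply(np.array(tgt)-s['tool_pos']).round(4))
E
python3 -c "
from h import *
go([.596,-.040,.15],np.radians(93.6))"
```

```text
t 0.7667 pos [ 0.4347 -0.2912  0.1964] F [ 0.65 -0.49  0.84] open 0.42031863910457556
rot [-0.    -0.    -0.208] xyz [0.2719 0.1233 0.0464]
```

Request:
carry_out(plan=[{"rot":[0,0,-0.2],"xyz":[0.265,0.12,0.045],"grip":255},{"rot":[0,0,-0.2],"xyz":[0.265,0.12,0.045],"grip":255},{"rot":[0,0,-0.2],"xyz":[0.265,0.12,0.045],"grip":255},{"rot":[0,0,-0.2],"xyz":[0.265,0.12,0.045],"grip":255},{"rot":[0,0,-0.2],"xyz":[0.265,0.12,0.045],"grip":255},{"rot":[0,0,-0.2],"xyz":[0.265,0.12,0.045],"grip":255},{"rot":[0,0,-0.2],"xyz":[0.265,0.12,0.045],"grip":255},{"rot":[0,0,-0.2],"xyz":[0.265,0.12,0.045],"grip":255}])

```text
clock: 1.43
tool_pos: [0.5964, -0.0379, 0.1511]
eef_rot: [0.686, 0.728, 0.004, -0.001]
contact_force: [0.5, 1.0, 0.3]
opening: 0.007
finger_force: 0.0
```

Request:
carry_out(plan=[{"rot":[0,0,0],"xyz":[0,0,0],"grip":255},{"rot":[0,0,0],"xyz":[0,0,0],"grip":255},{"rot":[0,0,0],"xyz":[0,0,0],"grip":255}])

```text
clock: 1.68
tool_pos: [0.5917, -0.0513, 0.1515]
eef_rot: [0.69, 0.723, -0.001, 0.0]
contact_force: [0.2, -0.6, -0.5]
opening: 0.006
finger_force: 0.0
```

```bash
python3 - <<'E'
from h import *
go([.596,-.040,.15],np.radians(93.6))
s=r.get_state();im=r.snapshot('wrist');cv2.imwrite('pics/w1.png',im[...,::-1]);P=pose('wrist',s)
for col in('red','yel'):
    for a,b in blobs(im,col):
        z=.08 if col=='yel' else .056
        print(col,a,np.round(b[0],1),ray(P,*b[0],z).round(4),[ray(P,*q,z)[:2].round(4).tolist() for q in cv2.boxPoints(b)])
E
```

```text
t 1.6833 pos [ 0.5917 -0.0513  0.1515] F [ 0.24 -0.65 -0.55] open 0.00615282320313375
rot [-0.001  0.002 -0.016] xyz [0.0111 0.0048 0.0015]
red 2611.0 [291.5 204. ] [ 0.5963 -0.0474  0.056 ] [[0.5732, -0.0292], [0.6173, -0.0271], [0.6203, -0.0664], [0.5743, -0.0685]]
yel 185.5 [155.2 246.2] [ 0.4963 -0.0781  0.08  ] [[0.4883, -0.0724], [0.5002, -0.0677], [0.5043, -0.0837], [0.4922, -0.0886]]
yel 83.5 [179. 236.] [ 0.5142 -0.0691  0.08  ] [[0.511, -0.0607], [0.5182, -0.0604], [0.5175, -0.0776], [0.5101, -0.078]]
yel 184.0 [145.  224.1] [ 0.4899 -0.061   0.08  ] [[0.4819, -0.0573], [0.4942, -0.052], [0.498, -0.0649], [0.4855, -0.0703]]
yel 1032.0 [292.5 171.7] [ 0.5949 -0.0177  0.08  ] [[0.5653, -0.0147], [0.6238, -0.0108], [0.6249, -0.0207], [0.5657, -0.0248]]
```

View pics/w1.png

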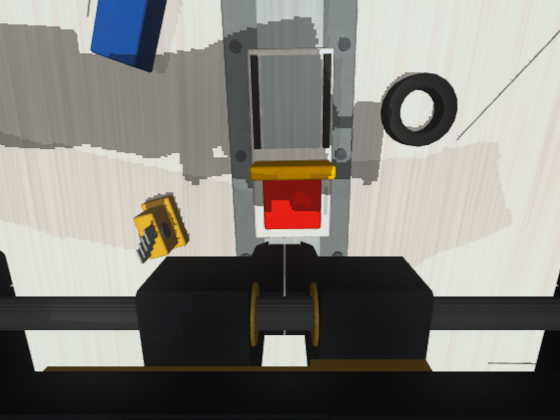

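The wrist view shows the button at (292,204) with the tab's rear edge just ahead of it. The holder at (160,225) is clear of the fingers. I'll line up and descend.

Request:
carry_out(plan=[{"rot":[0,0,-0.02],"xyz":[0.012,0.005,0.03],"grip":255},{"rot":[0,0,-0.02],"xyz":[0.012,0.005,0.06],"grip":255},{"rot":[0,0,-0.02],"xyz":[0.012,0.005,0.08],"grip":255},{"rot":[0,0,-0.02],"xyz":[0.012,0.005,0.086],"grip":255},{"rot":[0,0,-0.02],"xyz":[0.012,0.005,0.086],"grip":255},{"rot":[0,0,-0.02],"xyz":[0.012,0.005,0.086],"grip":255}])

```text
clock: 2.23
tool_pos: [0.5973, -0.0379, 0.0665]
eef_rot: [0.683, 0.731, 0.0, 0.0]
contact_force: [0.4, 0.4, 0.5]
opening: 0.006
finger_force: 0.0
```

```bash
python3 -c "
from h import *
go([.596,-.039,.047],np.radians(93.8))"
```

```text
t 2.2333 pos [ 0.5973 -0.0379  0.0665] F [0.4  0.36 0.48] open 0.006450379791568372
rot [0.001 0.    0.001] xyz [-0.001  -0.0014  0.0195]
```

Request:
carry_out(plan=[{"rot":[0,0,0],"xyz":[0,-0.001,0.006],"grip":255},{"rot":[0,0,0],"xyz":[0,-0.001,0.012],"grip":255},{"rot":[0,0,0],"xyz":[0,-0.001,0.016],"grip":255},{"rot":[0,0,0],"xyz":[0,-0.001,0.019],"grip":255},{"rot":[0,0,0],"xyz":[0,-0.001,0.019],"grip":255},{"rot":[0,0,0],"xyz":[0,-0.001,0.019],"grip":255}])

```text
clock: 2.73
tool_pos: [0.5973, -0.0371, 0.0484]
eef_rot: [0.682, 0.731, 0.001, 0.001]
contact_force: [-0.8, -0.4, 11.2]
opening: 0.002
finger_force: 5.9
```

Request:
carry_out(plan=[{"rot":[0,0,0],"xyz":[0.003,0,0],"grip":255},{"rot":[0,0,0],"xyz":[0.008,0,0],"grip":255},{"rot":[0,0,0],"xyz":[0.014,0,0],"grip":255},{"rot":[0,0,0],"xyz":[0.021,0,0],"grip":255},{"rot":[0,0,0],"xyz":[0.028,0,0],"grip":255},{"rot":[0,0,0],"xyz":[0.035,0,0],"grip":255},{"rot":[0,0,0],"xyz":[0.042,0,0],"grip":255},{"rot":[0,0,0],"xyz":[0.049,0,0],"grip":255}])

```text
clock: 3.4
tool_pos: [0.5942, 0.0116, 0.0484]
eef_rot: [0.683, 0.731, 0.001, 0.002]
contact_force: [0.2, -2.1, 11.7]
opening: -0.001
finger_force: 5.7
```

Request:
carry_out(plan=[{"rot":[0,0,0],"xyz":[0.007,0,0],"grip":255},{"rot":[0,0,0],"xyz":[0.014,0,0],"grip":255},{"rot":[0,0,0],"xyz":[0.021,0,0],"grip":255},{"rot":[0,0,0],"xyz":[0.028,0,0],"grip":255},{"rot":[0,0,0],"xyz":[0.035,0,0],"grip":255},{"rot":[0,0,0],"xyz":[0.041,0,0],"grip":255},{"rot":[0,0,0],"xyz":[0.046,0,0],"grip":255},{"rot":[0,0,0],"xyz":[0.05,0,0],"grip":255}])

```text
clock: 4.07
tool_pos: [0.591, 0.0621, 0.0484]
eef_rot: [0.682, 0.731, 0.001, 0.002]
contact_force: [1.1, -1.4, 11.6]
opening: 0.008
finger_force: 5.6
```

Request:
carry_out(plan=[{"rot":[0,0,0],"xyz":[0.002,0,0],"grip":255},{"rot":[0,0,0],"xyz":[0.004,0,0],"grip":255},{"rot":[0,0,0],"xyz":[0.006,0,0],"grip":255},{"rot":[0,0,0],"xyz":[0.006,0,0],"grip":255}])

```text
clock: 4.4
tool_pos: [0.5906, 0.0683, 0.0484]
eef_rot: [0.682, 0.731, 0.001, 0.001]
contact_force: [-0.7, -1.5, 11.8]
opening: 0.008
finger_force: 5.6
```

Request:
carry_out(plan=[{"rot":[0,0,0],"xyz":[0.002,0,0],"grip":255},{"rot":[0,0,0],"xyz":[0.004,0,0],"grip":255},{"rot":[0,0,0],"xyz":[0.006,0,0],"grip":255},{"rot":[0,0,0],"xyz":[0.006,0,0],"grip":255}])

```text
clock: 4.73
tool_pos: [0.5904, 0.0715, 0.0484]
eef_rot: [0.683, 0.731, 0.0, 0.003]
contact_force: [1.3, -5.0, 11.7]
opening: 0.005
finger_force: 5.7
```

```bash
python3 - <<'E'
from h import *
for n in('top','side'):
    im=r.snapshot(n);P=pose(n)
    if n=='side': cv2.imwrite('pics/s2.png',cv2.resize(im[100:330,200:440,::-1],None,fx=2.5,fy=2.5))
    for col in('red','yel'):
        for a,b in blobs(im,col,30):
            z=.08 if col=='yel' else .056
            print(n,col,a,np.round(b[0],1),ray(P,*b[0],z).round(4))
E
```

```text
top red 288.5 [208.1 173.2] [0.5793 0.1811 0.056 ]
side red 301.5 [323.2 217.9] [0.59   0.0549 0.056 ]
side yel 116.0 [ 3.5 33. ] [-0.0199  0.5971  0.08  ]
```

View pics/s2.png

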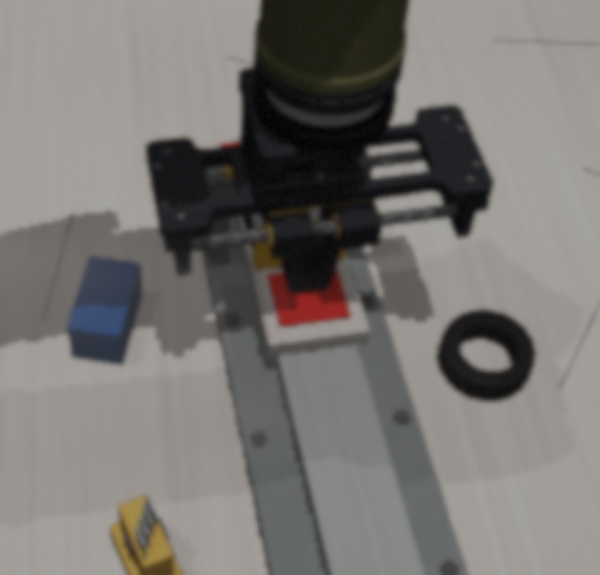

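The fingertip is still on the button and the carriage has reached the bridge. Forward motion fell short of the command and the force has risen, so I'll push a little further to confirm it's at the stop.

Request:
carry_out(plan=[{"rot":[0,0,0],"xyz":[0.002,0,0],"grip":255},{"rot":[0,0,0],"xyz":[0.004,0,0],"grip":255},{"rot":[0,0,0],"xyz":[0.004,0,0],"grip":255}])

```text
clock: 5.08
tool_pos: [0.5902, 0.0736, 0.0483]
eef_rot: [0.683, 0.73, -0.001, 0.003]
contact_force: [1.0, -6.8, 12.4]
opening: 0.003
finger_force: 6.1
```

Request:
carry_out(plan=[{"rot":[0,0,0],"xyz":[0.002,0,0],"grip":255},{"rot":[0,0,0],"xyz":[0.004,0,0],"grip":255},{"rot":[0,0,0],"xyz":[0.006,0,0],"grip":255},{"rot":[0,0,0],"xyz":[0.006,0,0],"grip":255},{"rot":[0,0,0],"xyz":[0.006,0,0],"grip":255}])

```text
clock: 5.5
tool_pos: [0.59, 0.0742, 0.0484]
eef_rot: [0.685, 0.729, -0.004, 0.005]
contact_force: [2.3, -15.6, 14.3]
opening: 0.007
finger_force: 10.5
```

```bash
python3 - <<'E'
from h import *
im=r.snapshot('side');P=pose('side')
for a,b in blobs(im,'red',30): print(a,[ray(P,*q,.048)[:2].round(4).tolist() for q in cv2.boxPoints(b)],ray(P,*b[0],.056).round(4))
E
```

```text
329.0 [[0.5698, 0.0777], [0.6148, 0.0802], [0.6121, 0.0438], [0.5684, 0.0416]] [0.5897 0.0546 0.056 ]
```

The carriage is firmly against the stop: 15 N, no further motion, about 112 mm of travel. I'll lift straight up with the forward preload kept until the button has locked, then back off and rise.

Request:
carry_out(plan=[{"rot":[0,0,0],"xyz":[0,0,-0.004],"grip":255},{"rot":[0,0,0],"xyz":[0,0,-0.009],"grip":255},{"rot":[0,0,0],"xyz":[0,0,-0.014],"grip":255},{"rot":[0,0,0],"xyz":[0,0,-0.017],"grip":255},{"rot":[0,0,0],"xyz":[0,0,-0.017],"grip":255},{"rot":[0,0,0],"xyz":[0,0,-0.017],"grip":255}])

```text
clock: 6.05
tool_pos: [0.5868, 0.0742, 0.0626]
eef_rot: [0.684, 0.729, -0.006, 0.003]
contact_force: [1.5, -13.2, -0.4]
opening: 0.001
finger_force: 6.8
```

Request:
carry_out(plan=[{"rot":[0,0,0],"xyz":[-0.01,0,0],"grip":255},{"rot":[0,0,0],"xyz":[-0.02,0,0],"grip":255},{"rot":[0,0,0],"xyz":[-0.02,0,-0.01],"grip":255},{"rot":[0,0,0],"xyz":[-0.02,0,-0.03],"grip":255},{"rot":[0,0,0],"xyz":[-0.03,0,-0.06],"grip":255},{"rot":[0,0,0],"xyz":[-0.06,0,-0.09],"grip":255},{"rot":[0,0,0],"xyz":[-0.09,0,-0.12],"grip":255},{"rot":[0,0,0],"xyz":[-0.12,0,-0.14],"grip":255}])

```text
clock: 6.72
tool_pos: [0.597, -0.0348, 0.2074]
eef_rot: [0.681, 0.732, 0.002, 0.001]
contact_force: [0.4, 0.1, 0.9]
opening: 0.004
finger_force: 0.0
```

Request:
carry_out(plan=[{"rot":[0,0,0],"xyz":[-0.04,0,0],"grip":255},{"rot":[0,0,0],"xyz":[-0.08,0,0],"grip":255},{"rot":[0,0,0],"xyz":[-0.1,0,0],"grip":255},{"rot":[0,0,0],"xyz":[-0.1,0,0],"grip":255},{"rot":[0,0,0],"xyz":[-0.1,0,0],"grip":255}])

```text
clock: 7.13
tool_pos: [0.603, -0.1363, 0.2044]
eef_rot: [0.683, 0.73, 0.001, 0.0]
contact_force: [-0.4, 0.6, 0.1]
opening: 0.006
finger_force: 0.0
```

```bash
python3 - <<'E'
from h import *
for n in('top','side'):
    im=r.snapshot(n);P=pose(n)
    if n=='side': cv2.imwrite('pics/s3.png',cv2.resize(im[100:340,180:440,::-1],None,fx=2.4,fy=2.4))
    for col in('red','yel'):
        for a,b in blobs(im,col,30):
            z=.08 if col=='yel' else .056
            print(n,col,a,np.round(b[0],1),ray(P,*b[0],z).round(4),[ray(P,*q,z)[:2].round(4).tolist() for q in cv2.boxPoints(b)])
E
```

```text
top red 598.0 [285.3 167.4] [0.589  0.0601 0.056 ] [[0.6091, 0.0804], [0.6117, 0.0426], [0.5689, 0.04], [0.5664, 0.0775]]
top red 298.0 [208. 172.] [0.5812 0.1813 0.056 ] [[0.6148, 0.1885], [0.6148, 0.1758], [0.5479, 0.1742], [0.5479, 0.1867]]
top yel 128.5 [266.4 166. ] [0.5862 0.0891 0.08  ] [[0.6155, 0.0942], [0.6158, 0.0871], [0.5572, 0.0841], [0.5569, 0.0911]]
side red 34.0 [331.  224.3] [0.5999 0.0417 0.056 ] [[0.5875, 0.0437], [0.6127, 0.0455], [0.6124, 0.0397], [0.5873, 0.0379]]
side red 84.0 [308.  157.7] [0.5842 0.1856 0.056 ] [[0.5528, 0.1875], [0.6163, 0.1915], [0.6157, 0.1836], [0.5526, 0.1797]]
side yel 284.0 [320.7 194.7] [0.5888 0.0818 0.08  ] [[0.559, 0.0901], [0.6194, 0.0978], [0.6183, 0.0735], [0.5592, 0.0663]]
side yel 114.0 [ 3.5 33. ] [-0.0199  0.5971  0.08  ] [[-0.0103, 0.5355], [-0.0457, 0.6654], [-0.0303, 0.6639], [0.004, 0.5341]]
```

View pics/s3.png

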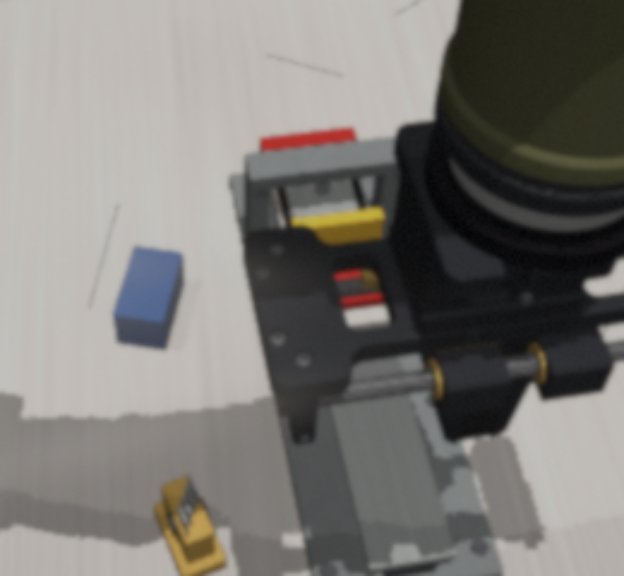

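Seen from above, the button's centre moved from y = -0.049 to 0.060. Its rear edge to the stop face measures about 133 mm, against 136 nominal, so the carriage is at the stop. The button is up, the loose parts were not touched, and the arm is clear.

```bash
python3 -c "
from plant import r
print(r.finish_job())"
```

```text
the job is handed in; nothing more can be done
None
```

I held the lock button down while pushing the carriage to the red end stop, let it spring up to lock there, moved the arm clear with the loose parts left alone, and handed the job in at about 7 s; the hand-in gave no verdict.

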